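# Sort out the mixed-up lids of two wooden boxes

## Task

The lids of the wooden boxes are mixed up: the square lid with the bar handle lies on the round box, and the round lid with the knob lies on the table. Put each lid on the box it was made for, the round lid on the round box and the square lid on the larger of the two square boxes, so that both are fully seated and lie flat on the rims. Leave the small square box open, the boxes upright on the table, and the other things where they stand.

Things in the scene. Friction and masses are not known exactly. Their poses are not given: they have to be found in the camera images.
- round_box: Round open wooden box, upright on the table: outside diameter 96 mm, height 70 mm, wall 8 mm (mouth diameter 80 mm), inner floor 7 mm above the table. Loose, about 0.4 kg. Origin at the centre of its underside, z up. At the start the square lid lies on its rim.
- square_box: Larger square open wooden box, upright on the table: 88 x 88 mm outside, 60 mm high, wall 7.5 mm (mouth 73 x 73 mm), thin dark plinth at its foot. Loose, about 0.4 kg. Origin at the centre of its underside, z up, x and y square to its sides.
- small_box: Small square open wooden box, 66 x 66 mm outside, 50 mm high, wall 7 mm, same look as the larger one. Has no lid here: leave it open where it stands. Loose. Origin at the centre of its underside, z up.
- square_lid: Square wooden lid, 0.14 kg: plug 68x68x9 mm, plate 88x88x8 mm on it, bar handle on top (46 mm along x, 14 along y, z 17 to 44 mm). Origin: centre of the plug's underside, z up, x and y along the sides. Starts level on the round box's rim, its plug too wide to drop in. Seated: origin 51 mm above its box's origin, 2.5 mm play a side, sides parallel to the box's, any of the 4 ways round.
- round_lid: Round wooden lid, 0.14 kg: plug 75 mm across, 9 high; plate 96 mm across, 8 thick; turned knob on top from z = 17 to 44 mm, 20 mm thick at its neck (below z = 22), 26 mm at z = 30 to 40. Origin: centre of the plug's underside, z up. Starts lying on the table, plug down. Seated: origin 61 mm above its box's origin, 2.5 mm play a side.
- cup: Bystander: low turned dark-wood cup, 76 mm in diameter, 30 mm high, behind the boxes on the right half of the table. Origin at the centre of its underside. A fixed goods shelf hangs behind it over the right rear of the table (about x above 0.73, y below 0.03): swing the arm well in front of it.
- pestle_mortar: Bystander: small mortar with its pestle in it, 60 mm in diameter, 143 mm high, at the left rear. Origin at the centre of its underside.

How it is judged (in metres and radians):
At the end, for the whole second after the job is handed in: Square lid in the larger square box, round lid in the round box: each within 6 mm of centre, at most 3 mm above its seat, level within 0.06 rad, at rest, boxes upright on the table. Small box, cup and mortar upright, within 30 mm of where they stood (horizontal distance between square_lid and square_box below 0.006 m and z of square_lid in the frame of square_box between 0.047 and 0.054 m and angle between each of square_lid, square_box, round_lid, round_box's own z axis and vertical below 0.06 rad and height (world z) of square_box between -0.01 and 0.005 m and linear speed of each of square_lid, square_box, round_lid, round_box below 0.02 m/s and horizontal distance between round_lid and round_box below 0.006 m and z of round_lid in the frame of round_box between 0.057 and 0.064 m and height (world z) of round_box between -0.01 and 0.005 m and distance of each of small_box, cup, pestle_mortar from where it was at the start of the episode below 0.03 m and angle between each of small_box, cup, pestle_mortar's own z axis and vertical below 0.1 rad); the robot touches nothing.
It also fails if it takes over 64 s, if anything falls off the work surface, if the arm or the gripper's body presses on something with over 40 N, if the wrist force passes 120 N, or if a joint passes its speed limit or range.

## Robot

A 6-joint arm with a two-finger parallel gripper is mounted at the origin on a cart in front of the work surface, level with it; the furniture and walls round the work are solid. World frame = base frame: x ahead of the robot, y to its left, z up, the work surface at z = 0. Lengths are in mm, angles in degrees, forces in N, time in s.
With the tool pointing down it reaches from about 300 to 850 mm from the base axis. Payload 4.2 kg.
Tool frame: the origin (TCP) lies midway between the tips of the shut fingers; the grasp point (between the pads) lies pinch_z behind it (pinch_z is the distance from the TCP to the grasp point, in mm); z points along the fingers, y is the line along which they close (so a half turn about z gives the same grasp; the last joint's range is limited). The gripper opens to 91 mm and grips with 3 to 60 N. Pads are 32 mm wide; open, the fingers measure 118 mm over their backs; the gripper's body (76 mm by 178 mm) begins 60 mm behind the grasp point.
Start: joints at [71.963, 18.312, 89.639, -0, 72.044, -1.146], TCP at [167.068, 550.211, 213.976] pointing down, gripper open.
Joint ranges: [-177.97, 177.97], [-48.28, 115.42], [12.27, 149.76], [-77.06, 257.06], [2.81, 150.46], [-146.56, 146.56]. Speed limits (degrees/s): [147.25, 147.25, 180, 180, 180, 180].

## Interface

Orientations are given as [roll, pitch, yaw] about the fixed x, y, z axes, in that order (R = Rz(yaw) Ry(pitch) Rx(roll)).
In Python, from workcell import state, grab_frame, job_done, masks_of, landmark_of, pinch_z gives the robot as it stands. The module is installed in compiled form; this text tells all that it offers.
- The arm moves only by the tool move_arm, never from a script. Its argument "plan" is a list of rows, each an object of numbers: "x", "y", "z": the shift along the tool's x, y, z in mm; "rx", "ry", "rz": the turn, a rotation vector about the tool's x, y, z in rad. A call has 1 to 10 rows; each row shifts and turns the commanded pose from where the row before left it, along the tool's axes as they then stand; what a row does not reach is not made up. A row lasts 1/10 s, in which the tool goes at most 50 mm and 8.59 degrees, less where a joint would pass 70% of its speed; a pose out of reach is approached as far as the arm can. A call is refused whole if a number of a shift passes 50 or a number of a turn 0.15, either way. A call with a gripper value outside its range is refused whole. "grip" is the opening, from 0 (shut) to 1 (fully open), set as the call begins (left out, the last holds). The fingers move at their own pace and stop on an object; "squeeze" is the grip in N (left out, the last holds). Time passes only in rows, so rows that do not move let the fingers close. It gives the time, the measured TCP pose, the force, the opening and the grip force at its end, in the units of the state.
- state(): the state, without advancing time (a new reading comes with each control period).
- grab_frame(name): name is "side" or "top" or "wrist"; returns a dict with "img" (400x640x3 uint8, red, green, blue), "z_map" (400x640 float32, mm along the optical axis (not along the pixel's ray), 0 where there is no reading), "fx", "fy", "cx", "cy" (pixels), "rvec" (rotation vector, rad) and "tvec" (3), from world to camera coordinates, as OpenCV has them. Camera axes: x right, y down, z forward; pixel columns grow to the right and rows downward; lengths in mm; the calibration is good to about 2 mm. The wrist camera is an equidistant fisheye: a pixel r from the principal point sees the ray r / f radians off the axis. A picture is of the moment at which its call begins.
- job_done(): hands the job in; it is judged then, once.
Trained networks look in the newest picture that a camera, given by its name, has taken for a name from the list of things; names that differ only in an ending like _2 or _b are one class to them, and where a whole thing is asked for, a point or a joint stands for the part that bears it (a point fixed in the world has none). Each returns a list of dicts, best first, with "p" (0 to 1); they miss things now and then, are a little off and sometimes report something else, mostly with a low value. They report only what shows in the picture. A call takes as long as a camera call.
- masks_of(camera, label): "pixels" (400x640 bool, what is visible of it) and "box" ([centre column, centre row, width, height] in pixels, round what is visible of it).
- landmark_of(camera, label): "point" ([column, row] in pixels: a listed point, or the origin of a listed thing).
The state is a dict: "time_s": time; "qpos": joint angles; "qvel": joint speeds; "effort": joint torques, N m; "ee_pos": TCP position; "ee_rot": TCP orientation; "force": force on the tool from outside, world axes, zero at the start; "torque": the same for the moment, N m; "gripper_width": finger opening in mm; "gripper_force": force on a finger pad.
Only numpy, scipy, OpenCV 4.12 (cv2) and the standard library are available. Lean on these libraries where they do the work, as an engineer would, in place of code of your own. Each camera call takes 0.05 s, during which the arm holds its last target. There are 200 camera calls.

## Working session

There is one attempt and no reset: what is moved stays moved. The work goes in short steps, Python scripts to look and compute and a tool call to move; the robot and the scene stay as the last step left them, time stands still between calls to the robot, and variables do not carry over. Pictures are saved under pics/ and viewed, at most 10 in all, crops included, and the job is handed in when it is done.

Besides the shell and the picture viewer there is one more tool, called as name(argument=value, ...) on one line, values as JSON. move_arm: Moves the arm, as the interface text tells. Its arguments: {"type":"object","properties":{"plan":{"type":"array","items":{"type":"object","properties":{"x":{"type":"number"},"y":{"type":"number"},"z":{"type":"number"},"rx":{"type":"number"},"ry":{"type":"number"},"rz":{"type":"number"}}}},"grip":{"type":"number"},"squeeze":{"type":"number"}},"required":["plan"]}

```bash
mkdir -p pics; cat > h.py <<'E'
import numpy as np, cv2
from workcell import *
def cloud(f):
    z=f["z_map"].astype(float); v,u=np.mgrid[0:400,0:640]
    P=np.stack([(u-f["cx"])/f["fx"]*z,(v-f["cy"])/f["fy"]*z,z],-1)
    R=cv2.Rodrigues(np.array(f["rvec"],float))[0]
    W=(P-np.array(f["tvec"],float).ravel())@R
    W[z==0]=np.nan
    return W
E
python3 - <<'E'
from h import *
s=state(); print(s, pinch_z)
for c in("top","side"):
    f=grab_frame(c); cv2.imwrite(f"pics/{c}0.png",f["img"][:,:,::-1]); W=cloud(f); np.save(c+"0.npy",W)
    print(c,f["fx"],f["rvec"],f["tvec"])
    for n in["round_box","square_box","small_box","square_lid","round_lid","cup","pestle_mortar"]:
        for m in masks_of(c,n)[:2]:
            p=W[m["pixels"]]; p=p[~np.isnan(p[:,0])]
            print(n,round(m["p"],2),np.round(m["box"]),len(p),np.percentile(p,[2,50,98],axis=0).round().tolist() if len(p) else "")
E
```

```text
{'time_s': 0.0, 'qpos': array([ 7.19648671e+01,  1.83517871e+01,  8.97037137e+01, -1.78901220e-03,
        7.20431771e+01, -1.14639866e+00]), 'qvel': array([ 0.08346403, -0.03158955, -0.08596118,  0.04245168, -0.07415718,
       -0.03165504]), 'effort': array([-3.07809569e-04, -4.12453687e+01, -2.31975818e+01,  7.26217870e-02,
        4.58002870e-02, -1.15911121e-04]), 'ee_pos': array([166.91052739, 549.74049507, 213.13704978]), 'ee_rot': array([-1.79901308e+02, -2.73680126e-04,  1.63111819e+02]), 'force': array([-0.05693259,  0.02528901, -0.0186508 ]), 'torque': array([0.05558028, 0.00589745, 0.00984746]), 'gripper_force': 0.0, 'gripper_width': 91.07011649887419} 18.8
top 391.8163106875654 [ 2.1623528  -2.13763911  0.17228308] [102.41408912 543.24008336 947.70772298]
round_box 0.69 [286. 167.  30.  14.] 111 [[599.0, 145.0, 15.0], [607.0, 168.0, 48.0], [622.0, 223.0, 73.0]]
square_box 0.94 [350. 226.  42.  40.] 1404 [[420.0, -15.0, 5.0], [466.0, 25.0, 11.0], [506.0, 72.0, 64.0]]
square_box 0.47 [386. 161.  32.  28.] 660 [[591.0, -103.0, 8.0], [627.0, -72.0, 13.0], [658.0, -35.0, 34.0
[... 919 characters left out ...]
.0], [625.0, 148.0, 40.0], [681.0, 221.0, 70.0]]
square_box 0.84 [297. 254.  63.  61.] 2763 [[419.0, -18.0, 4.0], [463.0, 22.0, 36.0], [506.0, 67.0, 61.0]]
small_box 0.72 [241. 198.  45.  36.] 1168 [[396.0, 216.0, 3.0], [436.0, 246.0, 32.0], [479.0, 295.0, 51.0]]
square_lid 0.97 [338. 167.  55.  28.] 918 [[593.0, 131.0, 80.0], [637.0, 175.0, 87.0], [692.0, 232.0, 114.0]]
round_lid 0.63 [355. 328.  57.  46.] 2163 [[436.0, -207.0, 13.0], [474.0, -170.0, 17.0], [520.0, -124.0, 44.0]]
cup 0.67 [397. 260.  38.  38.] 1164 [[590.0, -107.0, 5.0], [628.0, -69.0, 15.0], [659.0, -38.0, 31.0]]
pestle_mortar 0.58 [294. 133.  22.  51.] 709 [[615.0, 380.0, 6.0], [635.0, 399.0, 61.0], [665.0, 432.0, 141.0]]
```

```bash
cat >> h.py <<'E'
def band(W,c,r,z0,z1):
    p=W.reshape(-1,3); p=p[~np.isnan(p[:,0])]
    return p[(np.hypot(p[:,0]-c[0],p[:,1]-c[1])<r)&(p[:,2]>z0)&(p[:,2]<z1)]
def rect(p):
    (c,s,a)=cv2.minAreaRect(p[:,:2].astype(np.float32)); return np.round(c,1),np.round(s,1),round(a,1),len(p)
def circ(p):
    c,r=cv2.minEnclosingCircle(p[:,:2].astype(np.float32)); return np.round(c,1),round(r,1),len(p)
E
python3 - <<'E'
from h import *
a=cv2.imread("pics/top0.png")[90:300,130:530]; b=cv2.imread("pics/side0.png")[60:400,150:550]
cv2.imwrite("pics/v.png",np.vstack([cv2.resize(a,None,fx=1.2,fy=1.2),cv2.resize(b,None,fx=1.2,fy=1)[:340]]))
for c in("top","side"):
    W=np.load(c+"0.npy"); print(c)
    print("table",np.nanmedian(band(W,(450,130),40,-20,20)[:,2]))
    print("sqlid plate",rect(band(W,(645,183),80,82,93)),np.median(band(W,(645,183),80,82,93)[:,2]))
    h=band(W,(645,183),40,106,120);print("bar",rect(h),h.mean(0).round(1))
    print("sqbox",rect(band(W,(462,26),75,54,67)))
    print("small",rect(band(W,(438,257),60,44,58)))
    print("rlid",circ(band(W,(480,-163),65,11,23)))
    h=band(W,(480,-163),30,36,50);print("knob",circ(h),h.mean(0).round(1))
    print("cup",circ(band(W,(626,-71),50,24,38)))
E
```

```text
top
table 3.335619421116687
sqlid plate (array([645. , 185.2]), array([88.6, 87.7]), 35.1, 1134) 88.58266936763442
bar (array([645.1, 185.2]), array([46. , 14.1]), 34.6, 113) [644.1 184.9 114.8]
sqbox (array([464.8,  27.6]), array([88.1, 87.9]), 1.2, 426)
small (array([439.4, 259.8]), array([66.2, 66.2]), 30.7, 294)
rlid (array([ 480.4, -161.6]), 48.1, 986)
knob (array([ 480. , -161.2]), 12.5, 85) [ 479.5 -160.1   44.6]
cup (array([626.6, -69.8]), 38.1, 224)
side
table 1.492137233183127
sqlid plate (array([645.2, 184.5]), array([91.7, 88.9]), 35.8, 730) 86.66619549472577
bar (array([644.2, 183.4]), array([45.9, 13.8]), 35.1, 93) [642.1 180.5 111.7]
sqbox (array([464. ,  27.1]), array([88.8, 90.6]), 1.6, 649)
small (array([439. , 258.5]), array([68.5, 68.7]), 31.3, 312)
rlid (array([ 479.5, -162.2]), 48.6, 1978)
knob (array([ 479.2, -163.1]), 12.9, 180) [ 478.  -164.3   42. ]
cup (array([625.8, -71. ]), 39.0, 357)
```

View pics/v.png

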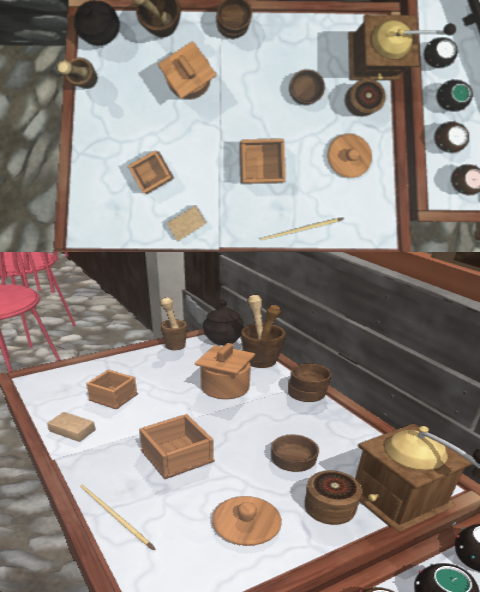

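```bash
cat >> h.py <<'E'
from scipy.spatial.transform import Rotation as Ro
def go(x,y,z,yaw):
    s=state(); R=Ro.from_euler("xyz",s["ee_rot"],degrees=True)
    T=Ro.from_euler("xyz",[180,0,yaw],degrees=True)
    d=R.inv().apply(np.array([x,y,z])-s["ee_pos"])
    print("t",round(s["time_s"],2),"at",s["ee_pos"].round(1),s["ee_rot"].round(2),"F",s["force"].round(1),"w",round(s["gripper_width"],1),s["gripper_force"])
    print(" tool shift",d.round(1),"turn",(R.inv()*T).as_rotvec().round(4))
E
python3 - <<'E'
from h import *
for c in("top","side"):
    W=np.load(c+"0.npy")
    for n,ce,z0,z1 in(("bar",(645,183),106,120),):
        h=band(W,ce,40,z0,z1)[:,:2]; w,v=np.linalg.eigh(np.cov(h.T)); print(n,np.degrees(np.arctan2(*v[::-1,1])),w)
    for n,ce in(("sq",(645,185)),("rl",(480,-162)),("sb",(464,27))):
        p=band(W,ce,200,120,400); print(n,len(p),[ (np.percentile(p,[0,50,100],axis=0).round().tolist()) if len(p) else 0])
    p=band(W,(640,180),70,20,66); 
    # circle fit of the round box wall
    from scipy.optimize import least_squares
    r=least_squares(lambda q:np.hypot(p[:,0]-q[0],p[:,1]-q[1])-48,[640,180],loss="soft_l1"); print("rbox",r.x,len(p),np.abs(r.fun).mean())
go(645,184.8,214,125); go(645,184.8,214,215)
E
```

```text
bar -144.87221288042963 [ 16.28050877 176.79183823]
sq 442 [[[698.0, -8.0, 120.0], [762.0, 236.0, 169.0], [792.0, 288.0, 400.0]]]
rl 62 [[[665.0, -232.0, 120.0], [670.0, -212.0, 126.0], [677.0, -193.0, 139.0]]]
sb 0 [0]
rbox [646.81161842 185.9422401 ] 102 0.2510810928274663
bar -146.27253524189936 [ 15.6218534  182.58450799]
sq 517 [[[698.0, -7.0, 120.0], [762.0, 231.0, 160.0], [793.0, 286.0, 400.0]]]
rl 115 [[[664.0, -235.0, 120.0], [669.0, -217.0, 125.0], [676.0, -198.0, 133.0]]]
sb 0 [0]
rbox [646.50112557 186.36987203] 697 1.0767874366334256
t 0.8 at [167.1 550.2 214. ] [179.99   0.   163.11] F [-0.3  0.3  0.5] w 91.2 0.0
 tool shift [-563.5 -210.8   -0. ] turn [ 1.000e-04 -0.000e+00  6.651e-01]
t 0.8 at [167.1 550.2 214. ] [179.99   0.   163.11] F [-0.3  0.3  0.5] w 91.2 0.0
 tool shift [-563.5 -210.8   -0. ] turn [ 1.000e-04  1.000e-04 -9.057e-01]
```

move_arm(plan=[{"x": -40, "y": -15, "rz": -0.13}, {"x": -41, "y": -10, "rz": -0.13}, {"x": -43, "y": -5, "rz": -0.13}, {"x": -43, "y": 0, "rz": -0.13}, {"x": -43, "y": 5, "rz": -0.13}, {"x": -43, "y": 10, "rz": -0.13}, {"x": -40, "y": 15, "rz": -0.126}, {"x": -35, "y": 20}, {"x": -35, "y": 20}, {"x": -35, "y": 20}])

```text
schema error: expected keys x, y, z, rx, ry, rz
```

```bash
python3 - <<'E'
from h import *
go(645,184.6,214,215)
for c in("top","side"):
    W=np.load(c+"0.npy"); p=W.reshape(-1,3); q=(p-[645,185,0]); a=np.radians(215)
    X=q[:,0]*np.cos(a)+q[:,1]*np.sin(a); Y=q[:,0]*np.sin(a)-q[:,1]*np.cos(a)
    for hx,hy in((50,100),(100,50)):
        k=(abs(X)<hx)&(abs(Y)<hy)&(p[:,2]>118); print(k.sum(),p[k].max(0) if k.any() else "")
E
```

```text
t 0.8 at [167.1 550.2 214. ] [179.99   0.   163.11] F [-0.3  0.3  0.5] w 91.2 0.0
 tool shift [-563.5 -211.    -0. ] turn [ 1.000e-04  1.000e-04 -9.057e-01]
6 [654.48104832 193.04665574 119.69803572]
6 [654.48104832 193.04665574 119.69803572]
0 
0
```

move_arm(plan=[{"x": -46, "y": -17, "z": 0, "rx": 0, "ry": 0, "rz": 0}, {"x": -46, "y": -17, "z": 0, "rx": 0, "ry": 0, "rz": 0}, {"x": -46, "y": -17, "z": 0, "rx": 0, "ry": 0, "rz": 0}, {"x": -46, "y": -17, "z": 0, "rx": 0, "ry": 0, "rz": 0}, {"x": -46, "y": -17, "z": 0, "rx": 0, "ry": 0, "rz": 0}, {"x": -46, "y": -17, "z": 0, "rx": 0, "ry": 0, "rz": 0}, {"x": -46, "y": -17, "z": 0, "rx": 0, "ry": 0, "rz": 0}, {"x": -46, "y": -17, "z": 0, "rx": 0, "ry": 0, "rz": 0}, {"x": -46, "y": -17, "z": 0, "rx": 0, "ry": 0, "rz": 0}, {"x": -46, "y": -17, "z": 0, "rx": 0, "ry": 0, "rz": 0}])

```text
time_s: 1.8
ee_pos: [559.3, 252.4, 214.1]
ee_rot: [180.0, 0.0, 163.1]
force: [-0.6, 2.0, -1.3]
gripper_width: 91.1
gripper_force: 0.0
```

move_arm(plan=[{"x": -46, "y": -17, "z": 0, "rx": 0, "ry": 0, "rz": 0}, {"x": -46, "y": -17, "z": 0, "rx": 0, "ry": 0, "rz": 0}, {"x": 0, "y": 0, "z": 0, "rx": 0, "ry": 0, "rz": -0.13}, {"x": 0, "y": 0, "z": 0, "rx": 0, "ry": 0, "rz": -0.13}, {"x": 0, "y": 0, "z": 0, "rx": 0, "ry": 0, "rz": -0.13}, {"x": 0, "y": 0, "z": 0, "rx": 0, "ry": 0, "rz": -0.13}, {"x": 0, "y": 0, "z": 0, "rx": 0, "ry": 0, "rz": -0.13}, {"x": 0, "y": 0, "z": 0, "rx": 0, "ry": 0, "rz": -0.13}, {"x": 0, "y": 0, "z": 0, "rx": 0, "ry": 0, "rz": -0.126}, {"x": 0, "y": 0, "z": 0, "rx": 0, "ry": 0, "rz": 0}])

```text
time_s: 2.8
ee_pos: [636.0, 194.7, 213.9]
ee_rot: [180.0, 0.0, -145.0]
force: [-0.1, -0.3, 0.2]
gripper_width: 91.0
gripper_force: 0.0
```

```bash
python3 - <<'E'
from h import *
go(645,184.6,92,215)
f=grab_frame("wrist"); cv2.imwrite("pics/w1.png",f["img"][:,:,::-1])
# wrist projection of the bar's top corners as a check of alignment
R=cv2.Rodrigues(np.array(f["rvec"],float))[0]; t=np.array(f["tvec"],float).ravel()
m=masks_of("wrist","square_lid")
img=f["img"][:,:,::-1].copy()
a=np.radians(35)
for hx,hy,z in((23,7,114),(44,44,87)):
    pts=[]
    for sx,sy in((1,1),(1,-1),(-1,-1),(-1,1)):
        P=R@np.array([645+sx*hx*np.cos(a)-sy*hy*np.sin(a),184.6+sx*hx*np.sin(a)+sy*hy*np.cos(a),z])+t
        th=np.arctan2(np.hypot(P[0],P[1]),P[2]); u=P[:2]/np.hypot(P[0],P[1])*th*f["fx"]+[f["cx"],f["cy"]]; pts.append(u)
    cv2.polylines(img,[np.int32(pts)],True,(0,255,0),1)
cv2.imwrite("pics/w1.png",img); print(pts)
E
```

```text
t 2.8 at [636.  194.7 213.9] [ 179.99    0.   -144.99] F [-0.1 -0.3  0.2] w 91.0 0.0
 tool shift [ -1.6 -13.4 121.9] turn [0.0001 0.     0.0001]
[array([346.27147837, 236.0778281 ]), array([261.10172649, 235.60751488]), array([257.63527012, 150.10012537]), array([348.42510731, 149.85811521])]
```

View pics/w1.png

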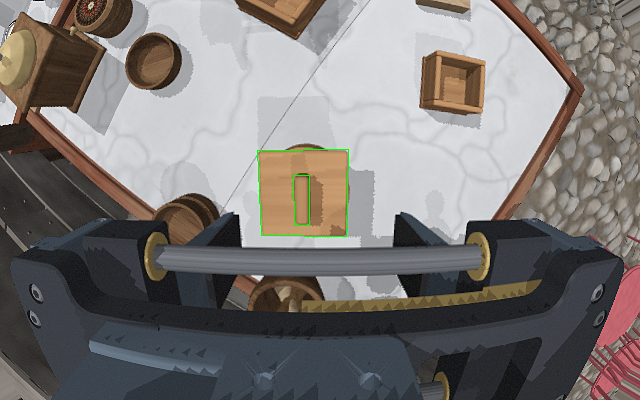

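The wrist picture shows the lid (columns 258–348, rows 150–236) and its bar exactly under my projected outlines, so the pose is right. I'll descend and grip.

move_arm(plan=[{"x": -1.6, "y": -13.4, "z": 0, "rx": 0, "ry": 0, "rz": 0}, {"x": 0, "y": 0, "z": 30, "rx": 0, "ry": 0, "rz": 0}, {"x": 0, "y": 0, "z": 30, "rx": 0, "ry": 0, "rz": 0}, {"x": 0, "y": 0, "z": 25, "rx": 0, "ry": 0, "rz": 0}, {"x": 0, "y": 0, "z": 15, "rx": 0, "ry": 0, "rz": 0}, {"x": 0, "y": 0, "z": 12, "rx": 0, "ry": 0, "rz": 0}, {"x": 0, "y": 0, "z": 10, "rx": 0, "ry": 0, "rz": 0}, {"x": 0, "y": 0, "z": 0, "rx": 0, "ry": 0, "rz": 0}])

```text
time_s: 3.7
ee_pos: [644.6, 184.1, 90.7]
ee_rot: [180.0, -0.1, -145.0]
force: [0.5, -0.5, 0.9]
gripper_width: 91.2
gripper_force: 0.0
```

move_arm(plan=[{"x": 0, "y": 0, "z": 0, "rx": 0, "ry": 0, "rz": 0}, {"x": 0, "y": 0, "z": 0, "rx": 0, "ry": 0, "rz": 0}, {"x": 0, "y": 0, "z": 0, "rx": 0, "ry": 0, "rz": 0}, {"x": 0, "y": 0, "z": 0, "rx": 0, "ry": 0, "rz": 0}, {"x": 0, "y": 0, "z": 0, "rx": 0, "ry": 0, "rz": 0}, {"x": 0, "y": 0, "z": 0, "rx": 0, "ry": 0, "rz": 0}, {"x": 0, "y": 0, "z": 0, "rx": 0, "ry": 0, "rz": 0}, {"x": 0, "y": 0, "z": 0, "rx": 0, "ry": 0, "rz": 0}, {"x": 0, "y": 0, "z": 0, "rx": 0, "ry": 0, "rz": 0}, {"x": 0, "y": 0, "z": 0, "rx": 0, "ry": 0, "rz": 0}], grip=0, squeeze=20)

```text
time_s: 4.7
ee_pos: [645.0, 184.5, 92.0]
ee_rot: [-180.0, 0.0, -145.0]
force: [1.0, -2.9, 0.1]
gripper_width: 14.0
gripper_force: 1.0
```

move_arm(plan=[{"x": 0, "y": 0, "z": 0, "rx": 0, "ry": 0, "rz": 0}, {"x": 0, "y": 0, "z": 0, "rx": 0, "ry": 0, "rz": 0}, {"x": 0, "y": 0, "z": -5, "rx": 0, "ry": 0, "rz": 0}, {"x": 0, "y": 0, "z": -15, "rx": 0, "ry": 0, "rz": 0}, {"x": 0, "y": 0, "z": -25, "rx": 0, "ry": 0, "rz": 0}, {"x": 0, "y": 0, "z": -30, "rx": 0, "ry": 0, "rz": 0}, {"x": 0, "y": 0, "z": -20, "rx": 0, "ry": 0, "rz": 0}, {"x": 0, "y": 0, "z": -5, "rx": 0, "ry": 0, "rz": 0}, {"x": 0, "y": 0, "z": 0, "rx": 0, "ry": 0, "rz": 0}])

```text
time_s: 5.6
ee_pos: [645.1, 184.6, 192.4]
ee_rot: [-180.0, 0.1, -145.0]
force: [0.5, 0.4, -1.9]
gripper_width: 13.8
gripper_force: 20.0
```

```bash
python3 - <<'E'
from h import *
go(464.4,27.4,192,181.4)
E
```

```text
t 5.6 at [645.1 184.6 192.4] [-1.7999e+02  6.0000e-02 -1.4498e+02] F [ 0.5  0.4 -1.9] w 13.8 19.999757409095764
 tool shift [ 2.382e+02 -2.510e+01  2.000e-01] turn [1.000e-04 1.100e-03 5.868e-01]
```

move_arm(plan=[{"x": 20, "y": -2, "z": 0, "rx": 0, "ry": 0, "rz": 0}, {"x": 40, "y": -4, "z": 0, "rx": 0, "ry": 0, "rz": 0}, {"x": 40, "y": -4, "z": 0, "rx": 0, "ry": 0, "rz": 0}, {"x": 40, "y": -4, "z": 0, "rx": 0, "ry": 0, "rz": 0}, {"x": 40, "y": -4, "z": 0, "rx": 0, "ry": 0, "rz": 0}, {"x": 38, "y": -4, "z": 0, "rx": 0, "ry": 0, "rz": 0}, {"x": 20, "y": -3, "z": 0, "rx": 0, "ry": 0, "rz": 0}])

```text
time_s: 6.3
ee_pos: [460.4, 26.1, 190.2]
ee_rot: [179.9, -0.3, -145.0]
force: [0.1, 0.1, -1.6]
gripper_width: 14.3
gripper_force: 20.0
```

move_arm(plan=[{"x": 0, "y": 0, "z": 0, "rx": 0, "ry": 0, "rz": 0.06}, {"x": 0, "y": 0, "z": 0, "rx": 0, "ry": 0, "rz": 0.1}, {"x": 0, "y": 0, "z": 0, "rx": 0, "ry": 0, "rz": 0.1}, {"x": 0, "y": 0, "z": 0, "rx": 0, "ry": 0, "rz": 0.1}, {"x": 0, "y": 0, "z": 0, "rx": 0, "ry": 0, "rz": 0.1}, {"x": 0, "y": 0, "z": 0, "rx": 0, "ry": 0, "rz": 0.087}, {"x": 0, "y": 0, "z": 0, "rx": 0, "ry": 0, "rz": 0.04}, {"x": 0, "y": 0, "z": 0, "rx": 0, "ry": 0, "rz": 0}, {"x": 0, "y": 0, "z": 0, "rx": 0, "ry": 0, "rz": 0}])

```text
time_s: 7.2
ee_pos: [463.7, 27.5, 190.9]
ee_rot: [180.0, -0.1, -178.6]
force: [0.1, -0.0, -2.9]
gripper_width: 13.8
gripper_force: 20.0
```

```bash
python3 - <<'E'
from h import *
go(464.4,27.4,192,181.4)
for c in("top","side"):
    f=grab_frame(c); W=cloud(f); np.save(c+"1.npy",W)
    cv2.imwrite(f"pics/{c}1.png",f["img"][:,:,::-1])
    print(c,"rbox",circ(band(W,(646,186),58,60,80)))
    p=band(W,(646,186),58,10,62); p=p[np.hypot(*(p[:,:2]-[646,186]).T)>42]
    for z0,z1 in((150,184),(165,185),(155,170),(54,67)): 
        p=band(W,(464,27),75,z0,z1); print(z0,len(p),rect(p) if len(p)>5 else "")
    m=masks_of(c,"square_lid")
    for k in m[:1]:
        p=W[k["pixels"]];p=p[~np.isnan(p[:,0])];print(k["p"],np.percentile(p,[2,50,98],axis=0).round(1).tolist())
E
```

```text
t 7.2 at [463.7  27.5 190.9] [ 1.8000e+02 -1.2000e-01 -1.7856e+02] F [ 0.1 -0.  -2.9] w 13.8 19.999808371067047
 tool shift [-0.7 -0.1 -1.1] turn [ 0.     -0.0021  0.0007]
top rbox (array([646. , 185.8]), 48.0, 415)
150 1 
165 6 (array([428.3,  39.7]), array([82. , 34.9]), 64.0, 6)
155 0 
54 100 (array([444.1,  47.8]), array([120.1,  62.3]), 45.4, 100)
0.48 [[421.7, -9.8, 184.4], [428.0, 64.6, 187.6], [471.0, 70.9, 190.9]]
side rbox (array([645.4, 185. ]), 48.9, 476)
150 142 (array([445.2,   0.9]), array([ 56. , 115.3]), 49.9, 142)
165 247 (array([463.3,  26.3]), array([86.7, 88.8]), 1.4, 247)
155 2 
54 652 (array([464.1,  26.4]), array([89.2, 91.1]), 1.9, 652)
0.85 [[420.8, -16.4, 2.1], [450.6, 12.0, 186.1], [594.8, 255.7, 211.5]]
```

move_arm(plan=[{"x": -0.5, "y": 0, "z": 0, "rx": 0, "ry": 0, "rz": 0}, {"x": 0, "y": 0, "z": 20, "rx": 0, "ry": 0, "rz": 0}, {"x": 0, "y": 0, "z": 30, "rx": 0, "ry": 0, "rz": 0}, {"x": 0, "y": 0, "z": 25, "rx": 0, "ry": 0, "rz": 0}, {"x": 0, "y": 0, "z": 15, "rx": 0, "ry": 0, "rz": 0}, {"x": 0, "y": 0, "z": 8, "rx": 0, "ry": 0, "rz": 0}, {"x": 0, "y": 0, "z": 0, "rx": 0, "ry": 0, "rz": 0}, {"x": 0, "y": 0, "z": 0, "rx": 0, "ry": 0, "rz": 0}])

```text
time_s: 8.2
ee_pos: [465.6, 27.6, 94.6]
ee_rot: [180.0, 0.1, -178.6]
force: [0.4, 1.0, -1.5]
gripper_width: 14.1
gripper_force: 20.0
```

```bash
python3 - <<'E'
from h import *
go(464.4,27.4,73,181.4)
for c in("side",):
    f=grab_frame(c); W=cloud(f)
    for z0,z1 in((81,96),(54,64),(50,66)): 
        p=band(W,(464,27),75,z0,z1); print(z0,len(p),rect(p) if len(p)>5 else "")
    cv2.imwrite("pics/s2.png",cv2.resize(f["img"][200:320,230:390,::-1],None,fx=4,fy=4))
E
```

```text
t 8.2 at [465.6  27.6  94.6] [ 1.7999e+02  8.0000e-02 -1.7861e+02] F [ 0.4  1.  -1.5] w 14.1 19.99979317188263
 tool shift [ 1.3 -0.1 21.6] turn [ 0.0001  0.0014 -0.0002]
81 1119 (array([464.9,  27.5]), array([87.5, 89.3]), 1.4, 1119)
54 402 (array([463.5,  27.5]), array([88.4, 90.8]), 2.8, 402)
50 508 (array([463.5,  26.9]), array([88.8, 91.6]), 2.4, 508)
```

View pics/s2.png

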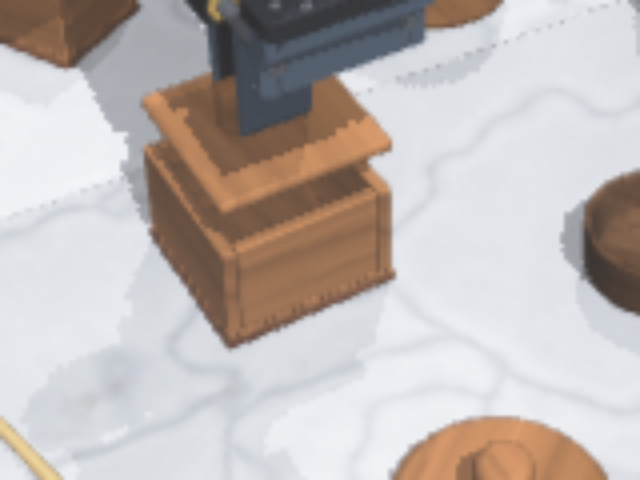

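The lid hangs over the box with its edges parallel and its corners aligned (front corners at column 230). I'll shift x by about 1 mm and lower it.

move_arm(plan=[{"x": 1, "y": 0, "z": 0, "rx": 0, "ry": 0, "rz": 0}, {"x": 0, "y": 0, "z": 5, "rx": 0, "ry": 0, "rz": 0}, {"x": 0, "y": 0, "z": 5, "rx": 0, "ry": 0, "rz": 0}, {"x": 0, "y": 0, "z": 3, "rx": 0, "ry": 0, "rz": 0}, {"x": 0, "y": 0, "z": 2, "rx": 0, "ry": 0, "rz": 0}, {"x": 0, "y": 0, "z": 2, "rx": 0, "ry": 0, "rz": 0}, {"x": 0, "y": 0, "z": 0, "rx": 0, "ry": 0, "rz": 0}])

```text
time_s: 8.95
ee_pos: [463.8, 27.5, 76.6]
ee_rot: [180.0, -0.0, -178.6]
force: [0.4, -0.1, -2.1]
gripper_width: 14.0
gripper_force: 20.0
```

move_arm(plan=[{"x": 0, "y": 0, "z": 2, "rx": 0, "ry": 0, "rz": 0}, {"x": 0, "y": 0, "z": 1, "rx": 0, "ry": 0, "rz": 0}, {"x": 0, "y": 0, "z": 0.5, "rx": 0, "ry": 0, "rz": 0}, {"x": 0, "y": 0, "z": 0, "rx": 0, "ry": 0, "rz": 0}, {"x": 0, "y": 0, "z": 0, "rx": 0, "ry": 0, "rz": 0}])

```text
time_s: 9.45
ee_pos: [464.0, 27.5, 73.5]
ee_rot: [180.0, 0.0, -178.6]
force: [-0.6, 0.3, -1.7]
gripper_width: 13.7
gripper_force: 20.0
```

move_arm(plan=[{"x": 0, "y": 0, "z": 0, "rx": 0, "ry": 0, "rz": 0}, {"x": 0, "y": 0, "z": 0, "rx": 0, "ry": 0, "rz": 0}, {"x": 0, "y": 0, "z": 0, "rx": 0, "ry": 0, "rz": 0}, {"x": 0, "y": 0, "z": 0, "rx": 0, "ry": 0, "rz": 0}, {"x": 0, "y": 0, "z": 0, "rx": 0, "ry": 0, "rz": 0}], grip=0.5)

```text
time_s: 9.95
ee_pos: [464.0, 27.5, 73.5]
ee_rot: [180.0, 0.0, -178.6]
force: [-0.2, -0.2, 0.1]
gripper_width: 45.6
gripper_force: 0.0
```

move_arm(plan=[{"x": 0, "y": 0, "z": -10, "rx": 0, "ry": 0, "rz": 0}, {"x": 0, "y": 0, "z": -30, "rx": 0, "ry": 0, "rz": 0}, {"x": 0, "y": 0, "z": -35, "rx": 0, "ry": 0, "rz": 0}, {"x": 0, "y": 0, "z": -25, "rx": 0, "ry": 0, "rz": 0}, {"x": 0, "y": 0, "z": 0, "rx": 0, "ry": 0, "rz": 0}])

```text
time_s: 10.45
ee_pos: [466.5, 27.6, 177.7]
ee_rot: [180.0, 0.5, -178.6]
force: [1.1, 0.3, -0.4]
gripper_width: 45.4
gripper_force: 0.0
```

```bash
python3 - <<'E'
from h import *
go(480,-162.2,173,181.4)
f=grab_frame("side"); W=cloud(f)
for z0,z1 in((64,76),(52,59)): p=band(W,(464,27),75,z0,z1); print(z0,rect(p))
p=band(W,(464,27),75,64,76);q=np.linalg.lstsq(np.c_[p[:,:2]-[464,27],np.ones(len(p))],p[:,2],rcond=None)[0];print(q)
h=band(W,(480,-163),30,36,50);print(circ(band(W,(480,-163),65,11,23)),circ(h))
E
```

```text
t 10.45 at [466.5  27.6 177.7] [ 179.99    0.51 -178.61] F [ 1.1  0.3 -0.4] w 45.4 0.0
 tool shift [  -8.9 -190.1    4.7] turn [ 0.0001  0.0089 -0.0002]
64 (array([464.2,  27.4]), array([88.7, 90.1]), 1.8, 1225)
52 (array([444. ,   3.2]), array([ 60.4, 120.5]), 48.4, 191)
[2.65942553e-03 6.99919953e-03 6.78437978e+01]
(array([ 479.8, -162.7]), 48.7, 1983) (array([ 479.3, -162.9]), 12.8, 186)
```

```bash
python3 - <<'E'
from h import *
for c in("top","side"):
    p=np.load(c+"0.npy").reshape(-1,3)
    for hx,hy in((55,105),(105,55)):
        k=(abs(p[:,0]-480)<hx)&(abs(p[:,1]+162)<hy)&(p[:,2]>50); print(hx,k.sum(),p[k].max(0) if k.any() else "")
go(480,-162,173,181.4)
E
```

```text
55 1 [ 477.62062838 -167.25637677   50.16440697]
105 172 [ 584.89282417 -158.55451394   64.26031956]
55 0 
105 334 [ 584.9456492  -162.02314601   60.54850749]
t 10.5 at [465.1  27.5 175.5] [ 179.99    0.27 -178.61] F [ 0.6 -0.3 -0.9] w 45.5 0.0
 tool shift [ -10.3 -189.9    2.6] turn [ 0.0002  0.0048 -0.0003]
```

move_arm(plan=[{"x": -1, "y": -20, "z": 0, "rx": 0, "ry": 0, "rz": 0}, {"x": -2, "y": -40, "z": 0, "rx": 0, "ry": 0, "rz": 0}, {"x": -2, "y": -40, "z": 0, "rx": 0, "ry": 0, "rz": 0}, {"x": -2, "y": -40, "z": 0, "rx": 0, "ry": 0, "rz": 0}, {"x": -2, "y": -30, "z": 0, "rx": 0, "ry": 0, "rz": 0}, {"x": -1, "y": -20, "z": 0, "rx": 0, "ry": 0, "rz": 0}, {"x": 0, "y": 0, "z": 0, "rx": 0, "ry": 0, "rz": 0}, {"x": 0, "y": 0, "z": 0, "rx": 0, "ry": 0, "rz": 0}])

```text
time_s: 11.3
ee_pos: [477.7, -161.8, 172.4]
ee_rot: [179.9, -0.1, -178.7]
force: [0.9, 0.4, -0.2]
gripper_width: 45.6
gripper_force: 0.0
```

```bash
python3 - <<'E'
from h import *
go(480,-162,22,181.4)
E
```

```text
t 11.3 at [ 477.7 -161.8  172.4] [ 1.7991e+02 -1.3000e-01 -1.7867e+02] F [ 0.9  0.4 -0.2] w 45.6 0.0
 tool shift [ -2.7  -0.5 150.4] turn [ 0.0016 -0.0023 -0.0013]
```

move_arm(plan=[{"x": -1.5, "y": 0, "z": 0, "rx": 0, "ry": 0, "rz": 0}, {"x": 0, "y": 0, "z": 30, "rx": 0, "ry": 0, "rz": 0}, {"x": 0, "y": 0, "z": 40, "rx": 0, "ry": 0, "rz": 0}, {"x": 0, "y": 0, "z": 35, "rx": 0, "ry": 0, "rz": 0}, {"x": 0, "y": 0, "z": 20, "rx": 0, "ry": 0, "rz": 0}, {"x": 0, "y": 0, "z": 15, "rx": 0, "ry": 0, "rz": 0}, {"x": 0, "y": 0, "z": 10, "rx": 0, "ry": 0, "rz": 0}, {"x": 0, "y": 0, "z": 0, "rx": 0, "ry": 0, "rz": 0}, {"x": 0, "y": 0, "z": 0, "rx": 0, "ry": 0, "rz": 0}])

```text
time_s: 12.2
ee_pos: [480.5, -161.8, 23.9]
ee_rot: [-180.0, 0.0, -178.6]
force: [-0.4, 0.0, -0.6]
gripper_width: 45.2
gripper_force: 0.0
```

move_arm(plan=[{"x": 0, "y": 0, "z": 0, "rx": 0, "ry": 0, "rz": 0}, {"x": 0, "y": 0, "z": 0, "rx": 0, "ry": 0, "rz": 0}, {"x": 0, "y": 0, "z": 0, "rx": 0, "ry": 0, "rz": 0}, {"x": 0, "y": 0, "z": 0, "rx": 0, "ry": 0, "rz": 0}, {"x": 0, "y": 0, "z": 0, "rx": 0, "ry": 0, "rz": 0}, {"x": 0, "y": 0, "z": 0, "rx": 0, "ry": 0, "rz": 0}, {"x": 0, "y": 0, "z": 0, "rx": 0, "ry": 0, "rz": 0}, {"x": 0, "y": 0, "z": 0, "rx": 0, "ry": 0, "rz": 0}], grip=0, squeeze=20)

```text
time_s: 13.0
ee_pos: [480.4, -162.3, 24.0]
ee_rot: [-180.0, 0.1, -178.6]
force: [-0.7, -0.4, 6.1]
gripper_width: 24.4
gripper_force: 20.0
```

Width is 24.4 mm with some upward force, so the pads are on the knob's rounded top. I'll regrip 4 mm lower.

move_arm(plan=[{"x": 0, "y": 0, "z": 0, "rx": 0, "ry": 0, "rz": 0}, {"x": 0, "y": 0, "z": 0, "rx": 0, "ry": 0, "rz": 0}, {"x": 0, "y": 0, "z": 2, "rx": 0, "ry": 0, "rz": 0}, {"x": 0, "y": 0, "z": 2, "rx": 0, "ry": 0, "rz": 0}, {"x": 0, "y": 0, "z": 0.5, "rx": 0, "ry": 0, "rz": 0}, {"x": 0, "y": 0, "z": 0, "rx": 0, "ry": 0, "rz": 0}], grip=0.5)

```text
time_s: 13.6
ee_pos: [479.8, -162.1, 18.6]
ee_rot: [180.0, -0.0, -178.6]
force: [-0.0, 0.3, -0.0]
gripper_width: 45.4
gripper_force: 0.0
```

move_arm(plan=[{"x": 0, "y": 0, "z": 0, "rx": 0, "ry": 0, "rz": 0}, {"x": 0, "y": 0, "z": 0, "rx": 0, "ry": 0, "rz": 0}, {"x": 0, "y": 0, "z": 0, "rx": 0, "ry": 0, "rz": 0}, {"x": 0, "y": 0, "z": 0, "rx": 0, "ry": 0, "rz": 0}, {"x": 0, "y": 0, "z": 0, "rx": 0, "ry": 0, "rz": 0}, {"x": 0, "y": 0, "z": 0, "rx": 0, "ry": 0, "rz": 0}, {"x": 0, "y": 0, "z": 0, "rx": 0, "ry": 0, "rz": 0}, {"x": 0, "y": 0, "z": 0, "rx": 0, "ry": 0, "rz": 0}], grip=0, squeeze=25)

```text
time_s: 14.4
ee_pos: [480.0, -162.2, 18.9]
ee_rot: [180.0, 0.0, -178.6]
force: [0.3, 0.2, 0.7]
gripper_width: 24.9
gripper_force: 25.0
```

move_arm(plan=[{"x": 0, "y": 0, "z": -5, "rx": 0, "ry": 0, "rz": 0}, {"x": 0, "y": 0, "z": -15, "rx": 0, "ry": 0, "rz": 0}, {"x": 0, "y": 0, "z": -30, "rx": 0, "ry": 0, "rz": 0}, {"x": 0, "y": 0, "z": -40, "rx": 0, "ry": 0, "rz": 0}, {"x": 0, "y": 0, "z": -40, "rx": 0, "ry": 0, "rz": 0}, {"x": 0, "y": 0, "z": -20, "rx": 0, "ry": 0, "rz": 0}, {"x": 0, "y": 0, "z": -5, "rx": 0, "ry": 0, "rz": 0}, {"x": 0, "y": 0, "z": 0, "rx": 0, "ry": 0, "rz": 0}])

```text
time_s: 15.2
ee_pos: [479.9, -162.1, 174.1]
ee_rot: [-180.0, 0.0, -178.6]
force: [0.5, -0.0, -1.2]
gripper_width: 24.7
gripper_force: 25.0
```

```bash
python3 - <<'E'
from h import *
go(645.8,185.5,174,181.4)
E
```

```text
t 15.2 at [ 479.9 -162.1  174.1] [-1.8000e+02  3.0000e-02 -1.7861e+02] F [ 0.5 -0.  -1.2] w 24.7 24.999833472065802
 tool shift [-1.743e+02  3.434e+02  2.000e-01] turn [-0.0001  0.0006 -0.0002]
```

move_arm(plan=[{"x": -10, "y": 20, "z": 0, "rx": 0, "ry": 0, "rz": 0}, {"x": -20, "y": 40, "z": 0, "rx": 0, "ry": 0, "rz": 0}, {"x": -20, "y": 40, "z": 0, "rx": 0, "ry": 0, "rz": 0}, {"x": -20, "y": 40, "z": 0, "rx": 0, "ry": 0, "rz": 0}, {"x": -20, "y": 40, "z": 0, "rx": 0, "ry": 0, "rz": 0}, {"x": -20, "y": 40, "z": 0, "rx": 0, "ry": 0, "rz": 0}, {"x": -20, "y": 40, "z": 0, "rx": 0, "ry": 0, "rz": 0}, {"x": -20, "y": 40, "z": 0, "rx": 0, "ry": 0, "rz": 0}, {"x": -16, "y": 30, "z": 0, "rx": 0, "ry": 0, "rz": 0}, {"x": -8.3, "y": 13.4, "z": 0, "rx": 0, "ry": 0, "rz": 0}])

```text
time_s: 16.2
ee_pos: [645.7, 188.3, 170.6]
ee_rot: [-180.0, -0.2, -178.5]
force: [0.8, -0.4, -1.1]
gripper_width: 24.5
gripper_force: 25.0
```

move_arm(plan=[{"x": 0, "y": 0, "z": 0, "rx": 0, "ry": 0, "rz": 0}, {"x": 0, "y": 0, "z": 15, "rx": 0, "ry": 0, "rz": 0}, {"x": 0, "y": 0, "z": 25, "rx": 0, "ry": 0, "rz": 0}, {"x": 0, "y": 0, "z": 20, "rx": 0, "ry": 0, "rz": 0}, {"x": 0, "y": 0, "z": 10, "rx": 0, "ry": 0, "rz": 0}, {"x": 0, "y": 0, "z": 0, "rx": 0, "ry": 0, "rz": 0}, {"x": 0, "y": 0, "z": 0, "rx": 0, "ry": 0, "rz": 0}, {"x": 0, "y": 0, "z": 0, "rx": 0, "ry": 0, "rz": 0}])

```text
time_s: 17.0
ee_pos: [646.6, 185.3, 105.2]
ee_rot: [180.0, 0.1, -178.6]
force: [0.2, 0.1, -0.8]
gripper_width: 24.4
gripper_force: 25.0
```

```bash
python3 - <<'E'
from h import *
go(645.8,185.5,80,181.4)
f=grab_frame("side"); W=cloud(f)
p=band(W,(646,186),65,88,108); print("lid",circ(p),p[:,2].mean())
q=np.linalg.lstsq(np.c_[p[:,:2]-[646,186],np.ones(len(p))],p[:,2],rcond=None)[0];print(q)
p=band(W,(646,186),60,60,80);print("box",circ(p)); p=band(W,(646,186),60,60,74);print("box",circ(p))
cv2.imwrite("pics/s3.png",cv2.resize(f["img"][110:230,260:420,::-1],None,fx=4,fy=4))
E
```

```text
t 17.0 at [646.6 185.3 105.2] [ 1.7997e+02  1.2000e-01 -1.7863e+02] F [ 0.2  0.1 -0.8] w 24.4 24.9998250678982
 tool shift [ 0.9  0.2 25.2] turn [ 0.0006  0.0022 -0.0005]
lid (array([645. , 184.4]), 48.0, 591) 102.10890099994349
[2.50192909e-02 4.08939782e-02 1.02976231e+02]
box (array([644.5, 182.8]), 48.0, 290)
box (array([644.5, 182.8]), 48.0, 290)
```

View pics/s3.png

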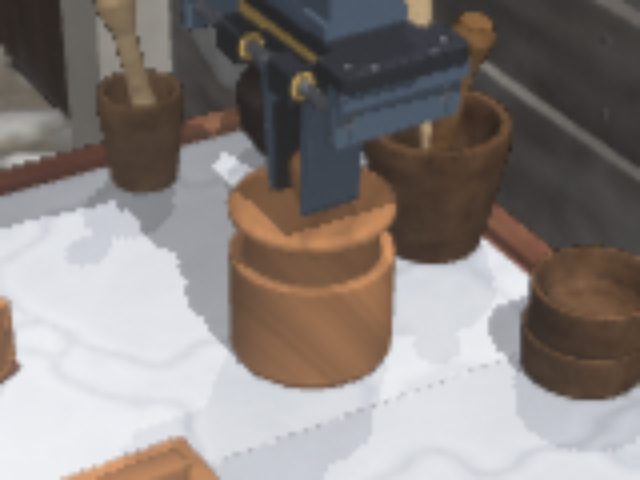

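The lid sits centred over the round box: its edges are at columns 229–396 and the box's at 230–393. I'll lower it.

move_arm(plan=[{"x": 0.3, "y": 0, "z": 0, "rx": 0, "ry": 0, "rz": 0}, {"x": 0, "y": 0, "z": 6, "rx": 0, "ry": 0, "rz": 0}, {"x": 0, "y": 0, "z": 5, "rx": 0, "ry": 0, "rz": 0}, {"x": 0, "y": 0, "z": 3, "rx": 0, "ry": 0, "rz": 0}, {"x": 0, "y": 0, "z": 3, "rx": 0, "ry": 0, "rz": 0}, {"x": 0, "y": 0, "z": 2, "rx": 0, "ry": 0, "rz": 0}, {"x": 0, "y": 0, "z": 1, "rx": 0, "ry": 0, "rz": 0}, {"x": 0, "y": 0, "z": 0, "rx": 0, "ry": 0, "rz": 0}])

```text
time_s: 17.85
ee_pos: [645.6, 185.4, 83.8]
ee_rot: [180.0, -0.0, -178.6]
force: [0.6, -0.6, -0.6]
gripper_width: 24.7
gripper_force: 25.0
```

move_arm(plan=[{"x": 0, "y": 0, "z": 1.5, "rx": 0, "ry": 0, "rz": 0}, {"x": 0, "y": 0, "z": 1, "rx": 0, "ry": 0, "rz": 0}, {"x": 0, "y": 0, "z": 1, "rx": 0, "ry": 0, "rz": 0}, {"x": 0, "y": 0, "z": 0, "rx": 0, "ry": 0, "rz": 0}, {"x": 0, "y": 0, "z": 0, "rx": 0, "ry": 0, "rz": 0}])

```text
time_s: 18.35
ee_pos: [645.6, 185.4, 80.4]
ee_rot: [180.0, -0.0, -178.6]
force: [-0.2, -0.3, -0.7]
gripper_width: 24.7
gripper_force: 25.0
```

move_arm(plan=[{"x": 0, "y": 0, "z": 0, "rx": 0, "ry": 0, "rz": 0}, {"x": 0, "y": 0, "z": 0, "rx": 0, "ry": 0, "rz": 0}, {"x": 0, "y": 0, "z": 0, "rx": 0, "ry": 0, "rz": 0}, {"x": 0, "y": 0, "z": 0, "rx": 0, "ry": 0, "rz": 0}, {"x": 0, "y": 0, "z": 0, "rx": 0, "ry": 0, "rz": 0}], grip=0.6)

```text
time_s: 18.85
ee_pos: [645.7, 185.4, 80.5]
ee_rot: [180.0, 0.0, -178.6]
force: [0.6, -0.2, 0.1]
gripper_width: 54.5
gripper_force: 0.0
```

move_arm(plan=[{"x": 0, "y": 0, "z": -10, "rx": 0, "ry": 0, "rz": 0}, {"x": 0, "y": 0, "z": -30, "rx": 0, "ry": 0, "rz": 0}, {"x": 0, "y": 0, "z": -35, "rx": 0, "ry": 0, "rz": 0}, {"x": 0, "y": 0, "z": -30, "rx": 0, "ry": 0, "rz": 0}, {"x": 40, "y": 0, "z": 0, "rx": 0, "ry": 0, "rz": 0}, {"x": 45, "y": 0, "z": 0, "rx": 0, "ry": 0, "rz": 0}, {"x": 45, "y": 0, "z": 0, "rx": 0, "ry": 0, "rz": 0}, {"x": 40, "y": 0, "z": 0, "rx": 0, "ry": 0, "rz": 0}, {"x": 0, "y": 0, "z": 0, "rx": 0, "ry": 0, "rz": 0}, {"x": 0, "y": 0, "z": 0, "rx": 0, "ry": 0, "rz": 0}])

```text
time_s: 19.85
ee_pos: [475.8, 181.5, 186.8]
ee_rot: [180.0, 0.2, -178.6]
force: [0.2, 0.3, 0.7]
gripper_width: 55.1
gripper_force: 0.0
```

```bash
python3 - <<'E'
from h import *
go(645.8,185.5,80,181.4)
for c in("side","top"):
    W=cloud(grab_frame(c) if c=="top" else (f:=grab_frame(c)))
    for n,ce,r,top in(("rlid",(646,186),40,78),("slid",(464,27),50,68)):
        p=band(W,ce,r,top-6,top+7); p=p[np.hypot(*(p[:,:2]-ce).T)>16]
        if len(p)<20: print(n,"few");continue
        q=np.linalg.lstsq(np.c_[p[:,:2]-ce,np.ones(len(p))],p[:,2],rcond=None)[0];print(c,n,q.round(3),len(p))
    print(circ(band(W,(646,186),65,71,85)),circ(band(W,(646,186),65,20,66)),"small",rect(band(W,(438,257),60,44,58)),"cup",circ(band(W,(626,-71),50,24,38)))
cv2.imwrite("pics/s4.png",cv2.resize(f["img"][110:350,200:460,::-1],None,fx=2.4,fy=2.4))
E
```

```text
t 19.85 at [475.8 181.5 186.8] [ 1.7995e+02  1.6000e-01 -1.7858e+02] F [0.2 0.3 0.7] w 55.1 0.0
 tool shift [-169.7   -0.3  107.3] turn [0.0008 0.0028 0.0004]
side rlid [1.0000e-03 5.0000e-03 7.7905e+01] 364
side slid [5.0000e-03 1.1000e-02 6.7761e+01] 1014
(array([643.9, 184.5]), 48.4, 693) (array([644.2, 182.2]), 47.9, 670) small (array([438. , 258.6]), array([67.4, 67.9]), 32.3, 301) cup (array([625.8, -70.5]), 38.8, 353)
top rlid [ 0.0000e+00 -2.0000e-03  7.9729e+01] 345
top slid [ 1.0000e-03 -2.0000e-03  6.9593e+01] 1032
(array([645.7, 186.1]), 47.7, 544) (array([617.3, 158.5]), 26.2, 13) small (array([420.3, 239.2]), array([31.8, 68.1]), 60.7, 109) cup (array([626.5, -69.7]), 38.1, 225)
```

View pics/s4.png

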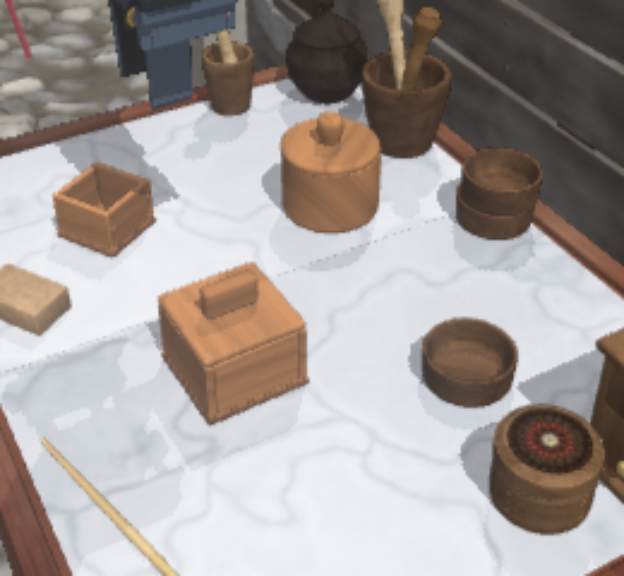

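Both lids are seated flat: the round lid at pixel (330,140) and the square lid at (233,310). Plate tops measure about 78 and 68 mm, as expected, with slopes of 0.011 or less. The other things haven't moved and the gripper is clear.

```bash
python3 -c "
from workcell import *
print(job_done())"
```

```text
the job is handed in; nothing more can be done
None
```

I put the round lid on the round box and the square lid on the larger square box. Both measured fully seated and flat, nothing else was moved, and I handed the job in at about 20 s of the 64 s allowed; no verdict came back.

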